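# Open the press-button bead box by pushing its lid over

### The arm

A 6-joint arm with a two-finger parallel gripper is mounted at the origin on the work surface. World frame = base frame: x ahead of the robot, y to its left, z up, the work surface at z = 0. Lengths are in m, angles in rad, forces in N, time in s.
With the tool pointing down it reaches from about 0.35 to 0.775 m from the base axis. Payload 7.3 kg.
Tool frame: the origin (TCP) lies on the front face of the gripper's body, between the roots of the fingers; the fingertips stand ahead of it and the grasp point (between the pads) lies 47 mm ahead of it (finger_overhang is the z of the fingertips in the tool frame, in m); z points along the fingers, y is the line along which they close (so a half turn about z gives the same grasp; the last joint's range is limited). The gripper opens to 92 mm and grips with 3 to 60 N. Pads are 19 mm wide; open, the fingers measure 130 mm over their backs; the gripper's body (75 mm by 190 mm) begins 47 mm behind the grasp point.
Start: joints at [-1.377, 0.342, 1.524, -0, 1.275, -0.146], TCP at [0.175, -0.495, 0.292] pointing down, gripper open.
Joint ranges: [-2.53, 2.53], [-0.77, 2.02], [0.04, 2.7], [-1, 4.14], [0.28, 2.66], [-3.11, 3.11]. Speed limits (rad/s): [2.57, 2.57, 3.14, 3.14, 3.14, 3.14].

### API

Orientations are given as [roll, pitch, yaw] about the fixed x, y, z axes, in that order (R = Rz(yaw) Ry(pitch) Rx(roll)).
In Python, from cell import * gives the robot as it stands. The module is installed in compiled form; this text tells all that it offers.
- The arm moves only by the tool arm_command, never from a script. Its argument "series" is a list of rows, each an object of numbers: "x", "y", "z": the shift along the tool's x, y, z in mm; "rx", "ry", "rz": the turn, a rotation vector about the tool's x, y, z in degrees. A call has 1 to 20 rows; each row is the pose to reach, as a shift and turn from the pose commanded when the call began, along the tool's axes at that moment; what a row does not reach only later rows make up. A row lasts 1/10 s, in which the tool goes at most 50 mm and 8.59 degrees, less where a joint would pass 70% of its speed; a pose out of reach is approached as far as the arm can. A call with a gripper value outside its range is refused whole. "hand" is the finger opening in mm, from 0 to 91.8, set as the call begins (left out, the last holds). The fingers move at their own pace and stop on an object; "squeeze" is the grip in N (left out, the last holds). Time passes only in rows, so rows that repeat a pose let the fingers close. It gives the time, the measured TCP pose, the force, the opening and the grip force at its end, in the units of the state.
- observe(): the state, without advancing time (a new reading comes with each control period).
- read_camera(name): name is "scene" or "top" or "wrist"; returns a dict with "pixels" (384x512x3 uint8, blue, green, red), "K" (3x3 intrinsics, pixels), "rvec" (rotation vector, rad) and "tvec" (3), from world to camera coordinates, as OpenCV has them. Camera axes: x right, y down, z forward; pixel columns grow to the right and rows downward; lengths in m; the calibration is good to about 2 mm. A picture is of the moment at which its call begins. There is no depth.
- hand_in(): hands the job in; it is judged then, once.
Trained networks look in a picture, given as the dict that the camera call returned (one of the last four; its "shot" number tells which), for a name from the list of things; names that differ only in an ending like _2 or _b are one class to them, and where a whole thing is asked for, a point or a joint stands for the part that bears it (a point fixed in the world has none). Each returns a list of dicts, best first, with "confidence" (0 to 1); they miss things now and then, are a little off and sometimes report something else, mostly with a low value. They report only what shows in the picture. A call takes as long as a camera call. They do not tell look-alikes from the thing itself.
- boxes_of(picture, query): "point" ([x, y, z] in m, in world coordinates, good to about 4 mm: the middle of the surface that is visible of it).
- trace(picture, query): "pixels" (384x512 bool, what is visible of it).
- mark_of(picture, query): "point" ([x, y, z] in m, in world coordinates, good to about 4 mm: a listed point, or the origin of a listed thing).
The state is a dict: "time": time; "qpos": joint angles; "qvel": joint speeds; "joint_efforts": joint torques, N m; "tool_pos": TCP position; "tool_rot": TCP orientation; "contact_force": force on the tool from outside, world axes, zero at the start; "torque": the same for the moment, N m; "opening": finger opening in m; "grip_force": force on a finger pad.
Only numpy, scipy, OpenCV 4.12 (cv2) and the standard library are available. Lean on these libraries where they do the work, as an engineer would, in place of code of your own. Each camera call takes 0.05 s, during which the arm holds its last target. There are 200 camera calls.

### The job

Open the white enamel bead box: press its button down with the fingertips so that the lid springs half open, then push the lid over backwards with the fingers until it leans back on its stop and stays wide open. Do it by pushing only: do not pinch the lid between the fingers or fling it, do not lift, tip or shove the box, and leave everything else on the tray where it stands.

Things in the scene. Friction and masses are not known exactly. Their poses are not given: they have to be found in the camera images.
- box: White enamel steel box, 150 mm front to back (its x), 180 wide (its y), 66 high, 1.3 kg, loose on the tray floor (12 mm above the table; tray rim 34 mm). Origin: centre of its underside. Its -x side is the front, facing the robot give or take 0.4 rad. A fixed deck 36 mm deep runs along the front, 66 mm above the underside; behind it lies the hinged lid with a dark rolled rim.
- release (a joint): Round steel push button, 18 mm across, 9 mm proud in the middle of the front deck, 58 mm in front of the box's centre. Value in m: 0 up, 0.006 fully down (top then 3 mm above the deck). Goes straight down against a spring, 2 N to start and 4.4 N at the bottom; frees the lid at about 0.004; springs back up.
- release_top (a point): Centre of the button's top face (75 mm above the box's underside when up); moves with the button.
- lid (a joint): Lid angle in rad, opening away from the robot: 0 shut and caught; 0.95 sprung half open (a hinge spring lifts it there in about a second and holds it); 1.57 upright; 1.85 leaning back on its stop, where it stays by its weight. Let go between 0.95 and about 1.6 it falls back to 0.95; past about 1.7 it goes on back by itself.
- lid_edge (a point): Middle of the lid's front rolled rim (6 mm thick), 104 mm from the hinge, moving with the lid; shut: 34 mm in front of the box's centre, 66 mm above its underside. The lid is 178 mm wide, 6 mm thick, about 0.16 kg; half open, the rim stands about 80 mm above the deck.
- lid_hinge (a point): Middle of the lid's hinge axis: 70 mm behind the box's centre, 62 mm above its underside; the axis runs along the box's y.
- carousel: Three-tier clear and white plastic bead carousel, 136 mm across, 157 mm high, loose. Origin: centre of its underside.
- bowl: Stainless bowl, 110 mm across, 42 mm high, loose. Origin: centre of its underside.
- board: Wooden bead-threading board, 170 x 100 x 14 mm, long side along its x, loose. Origin: centre of its underside.
- big_jar: Clear bead jar with a steel cap, 64 mm across, 90 mm high, loose. Origin: centre of its underside.
- pliers: Small coral-handled pliers lying flat just in front of the box, 122 mm long along their y (jaws to +y), 46 mm wide, 13 mm high, loose. Origin: on the underside, mid-length.
- spool: Wooden thread spool, 42 mm across, 46 mm high, standing beside the box, loose. Origin: centre of its underside.
- cork_jar: Small glass jar with a cork, 40 mm across, 66 mm high, standing beside the box, loose. Origin: centre of its underside.
Things that resemble listed ones, but are neither listed nor needed, are in the scene too. There is more than one size of the box; the job needs the larger.

How it is judged:
On the way:
1. the fingers press the button down far enough to free the lid (value of joint release above 0.004 m and contact force between the fingers and release above 0.5 N).
At the end, for the whole second after the job is handed in: The lid rests wide open on its stop (more than 1.75 rad of 1.85, still), the button is back up, and the box stands flat on the tray within 30 mm of where it was, at rest (value of joint lid above 1.75 rad and velocity of joint lid between -0.1 and 0.1 rad/s and value of joint release below 0.0015 m and angle between box's own z axis and vertical below 0.05 rad and distance of box from where it was at the start of the episode below 0.03 m and linear speed of box below 0.02 m/s); the robot touches nothing.
It fails at once if the box is lifted more than 10 mm, tipped up more than 0.12 rad or shoved more than 30 mm (height (world z) of box above 0.022 m or angle between box's own z axis and vertical above 0.12 rad or distance of box from where it was at the start of the episode above 0.03 m).
It fails at once if the lid is pinched between the fingers (pressed on its outer and inner face at once, more than 1 N each) (contact force between the fingers and lid_c0 above 1 N and contact force between the fingers and lid_c1 above 1 N).
It fails at once if the lid is flung (faster than 7 rad/s) (velocity of joint lid above 7 rad/s).
It fails at once if another thing on the tray is moved more than 20 mm or lifted (distance of any of carousel, bowl, board, big_jar, pliers, spool, cork_jar from where it was at the start of the episode above 0.02 m).
It fails at once if another thing on the tray is knocked over (angle between any of carousel, bowl, board, big_jar, pliers, spool, cork_jar's own z axis and vertical above 0.3 rad).
It also fails if it takes over 43 s, if anything falls off the work surface, if the arm or the gripper's body presses on something with over 40 N, if the wrist force passes 120 N, or if a joint passes its speed limit or range.

## Working session

There is one attempt and no reset: what is moved stays moved. The work goes in short steps, Python scripts to look and compute and a tool call to move; the robot and the scene stay as the last step left them, time stands still between calls to the robot, and variables do not carry over. Pictures are saved under pics/ and viewed, at most 10 in all, crops included, and the job is handed in when it is done.

Besides the shell and the picture viewer there is one more tool, called after "Call:" as name([rows], argument=value, ...), one row to a line, values as JSON. arm_command: Moves the arm, as the interface text tells. Its arguments: {"type":"object","properties":{"series":{"type":"array"},"hand":{"type":"number"},"squeeze":{"type":"number"}},"required":["series"]}

```bash
mkdir -p pics; cat > h.py <<'E'
from cell import *
import numpy as np, cv2
from scipy.spatial.transform import Rotation as R
np.set_printoptions(precision=4,suppress=True)
def proj(p,P): 
    return cv2.projectPoints(np.array(P,float).reshape(-1,3),p["rvec"],p["tvec"],p["K"],None)[0].reshape(-1,2)
E
python3 - <<'E'
from h import *
s=observe(); print(s)
a=read_camera("scene"); b=read_camera("top")
cv2.imwrite("pics/a.png",np.vstack([np.hstack([a["pixels"],b["pixels"]])])[:, :] if 0 else cv2.resize(np.hstack([a["pixels"],b["pixels"]]),(800,300)))
cv2.imwrite("pics/b.png",cv2.resize(b["pixels"],(800,600)))
for n,p in (("scene",a),("top",b)):
  for q in ("box","release_top","lid_edge","lid_hinge","pliers","spool","cork_jar","carousel","bowl","board","big_jar"):
    print(n,q,[(np.round(d["point"],3).tolist(),round(d["confidence"],2),proj(p,d["point"]).round().tolist()[0]) for d in mark_of(p,q)[:3]])
E
```

```text
{'time': 0.0, 'qpos': array([-1.377 ,  0.3428,  1.5251,  0.    ,  1.2754, -0.146 ]), 'qvel': array([ 0.0001,  0.0003, -0.0001,  0.    , -0.0009,  0.0016]), 'joint_efforts': array([  0.0005, -43.1235, -24.422 ,   0.0717,   0.0558,  -0.0001]), 'tool_pos': array([ 0.175 , -0.4947,  0.2915]), 'tool_rot': array([-3.14  , -0.0003,  0.3398]), 'contact_force': array([ 0.2487, -0.3049, -1.0469]), 'torque': array([-0.0033, -0.0561,  0.037 ]), 'grip_force': 0.0, 'opening': 0.091689380159809}
scene box [([0.568, 0.009, 0.015], 0.85, [228.0, 238.0]), ([0.191, -0.314, 0.001], 0.84, [200.0, 92.0]), ([0.506, -0.114, 0.01], 0.52, [199.0, 199.0])]
scene release_top [([0.511, 0.029, 0.087], 0.44, [246.0, 210.0]), ([0.656, 0.351, 0.013], 0.33, [342.0, 341.0])]
scene lid_edge [([0.161, -0.31, 0.046], 0.89, [205.0, 75.0]), ([0.531, 0.022, 0.079], 0.69, [239.0, 217.0])]
scene lid_hinge [([0.237, -0.313, 0.042], 0.76, [190.0, 93.0]), ([0.63, -0.02, 0.075], 0.74, [202.0, 244.0]), ([0.644, 0.11, 0.012], 0.19, [249.0, 284.0])]
scene pliers [([0.444, 0.05, 0.01], 0.59, [267.0, 207.0])]
scene spool [([0.508, -0.
[... 250 characters left out ...]
([0.477, -0.342, 0.013], 0.95, [134.0, 154.0])]
top box [([0.568, 0.006, 0.015], 0.95, [245.0, 151.0])]
top release_top [([0.512, 0.031, 0.09], 0.58, [238.0, 164.0])]
top lid_edge [([0.538, 0.02, 0.082], 0.74, [241.0, 156.0])]
top lid_hinge [([0.63, -0.018, 0.076], 0.61, [252.0, 128.0])]
top pliers [([0.446, 0.047, 0.017], 0.58, [234.0, 188.0])]
top spool [([0.507, -0.113, 0.013], 0.47, [282.0, 169.0])]
top cork_jar [([0.643, 0.112, 0.011], 0.46, [213.0, 131.0])]
top carousel [([0.65, 0.349, 0.012], 0.64, [142.0, 131.0])]
top bowl [([0.48, 0.35, 0.012], 0.6, [141.0, 181.0])]
top board [([0.664, -0.343, 0.014], 0.86, [350.0, 120.0])]
top big_jar [([0.48, -0.345, 0.008], 0.79, [353.0, 175.0])]
```

View pics/b.png

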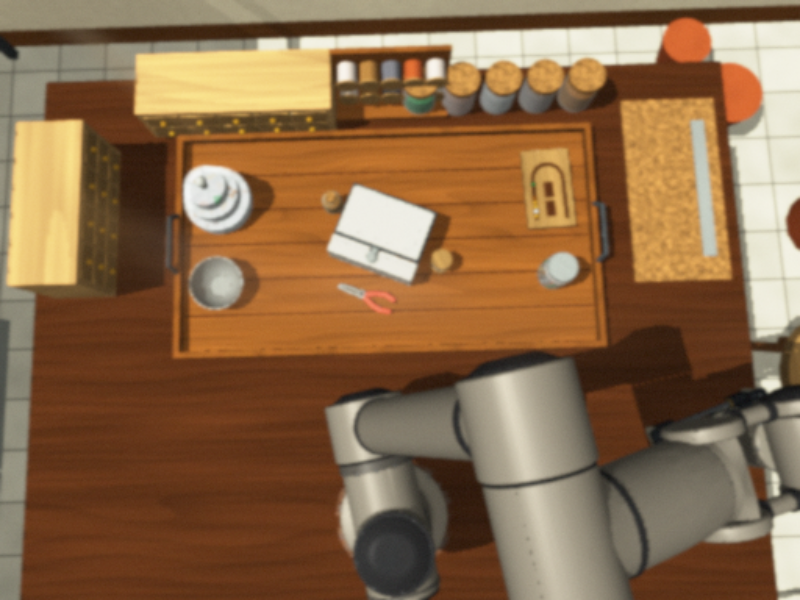

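View pics/a.png

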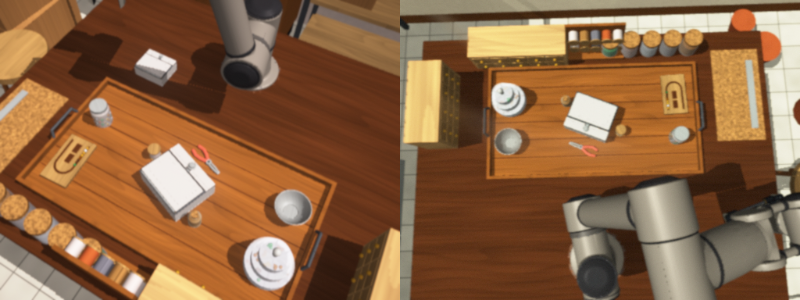

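```bash
cat >> h.py <<'E'
try: OV=finger_overhang
except NameError: OV=None
def target(tip,yaw,t):
    e=np.array([np.cos(yaw),np.sin(yaw),0]);z=np.array([0,0,1.])
    X=e*np.cos(t)+z*np.sin(t);Z=e*np.sin(t)-z*np.cos(t)
    M=np.c_[X,np.cross(Z,X),Z]
    return np.array(tip)-OV*Z,M
def step(tip,yaw,t):
    s=observe();p,M=target(tip,yaw,t);M0=R.from_euler("xyz",s["tool_rot"]).as_matrix()
    print("tcp",p,"shift mm",M0.T@(p-s["tool_pos"])*1000,"turn deg",np.degrees(R.from_matrix(M0.T@M).as_rotvec()))
E
python3 - <<'E'
from h import *
print(OV); step([.512,.030,.16],-.39,np.radians(30))
E
```

```text
0.0655
tcp [0.4817 0.0425 0.2167] shift mm [ 468.3017 -404.4912   75.457 ] turn deg [-10.9367  28.644   40.8398]
```

Call:
arm_command([
  {"x":40,"y":-35,"rx":-1,"ry":2.5,"rz":3.5},
  {"x":80,"y":-70,"rx":-2,"ry":5,"rz":7},
  {"x":115,"y":-100,"rx":-3,"ry":7,"rz":10},
  {"x":150,"y":-130,"rx":-4,"ry":9.5,"rz":13.5},
  {"x":185,"y":-160,"rx":-5,"ry":12,"rz":17},
  {"x":220,"y":-190,"rx":-5.5,"ry":14,"rz":20},
  {"x":255,"y":-220,"z":10,"rx":-6,"ry":16,"rz":23},
  {"x":290,"y":-250,"z":20,"rx":-7,"ry":18.5,"rz":26},
  {"x":325,"y":-280,"z":30,"rx":-8,"ry":21,"rz":29},
  {"x":360,"y":-310,"z":40,"rx":-9,"ry":23,"rz":32},
  {"x":395,"y":-340,"z":50,"rx":-9.5,"ry":25,"rz":35},
  {"x":430,"y":-372,"z":60,"rx":-10,"ry":27,"rz":38},
  {"x":468,"y":-404,"z":75,"rx":-11,"ry":28.6,"rz":41},
  {"x":468,"y":-404,"z":75,"rx":-11,"ry":28.6,"rz":41},
  {"x":468,"y":-404,"z":75,"rx":-11,"ry":28.6,"rz":41},
  {"x":468,"y":-404,"z":75,"rx":-11,"ry":28.6,"rz":41},
  {"x":468,"y":-404,"z":75,"rx":-11,"ry":28.6,"rz":41},
], hand=0)

```text
invalid input
```

Call:
arm_command([
  {"x":40,"y":-35,"z":0,"rx":-1,"ry":2.5,"rz":3.5},
  {"x":80,"y":-70,"z":0,"rx":-2,"ry":5,"rz":7},
  {"x":115,"y":-100,"z":0,"rx":-3,"ry":7,"rz":10},
  {"x":150,"y":-130,"z":0,"rx":-4,"ry":9.5,"rz":13.5},
  {"x":185,"y":-160,"z":0,"rx":-5,"ry":12,"rz":17},
  {"x":220,"y":-190,"z":0,"rx":-5.5,"ry":14,"rz":20},
  {"x":255,"y":-220,"z":10,"rx":-6,"ry":16,"rz":23},
  {"x":290,"y":-250,"z":20,"rx":-7,"ry":18.5,"rz":26},
  {"x":325,"y":-280,"z":30,"rx":-8,"ry":21,"rz":29},
  {"x":360,"y":-310,"z":40,"rx":-9,"ry":23,"rz":32},
  {"x":395,"y":-340,"z":50,"rx":-9.5,"ry":25,"rz":35},
  {"x":430,"y":-372,"z":60,"rx":-10,"ry":27,"rz":38},
  {"x":468,"y":-404,"z":75,"rx":-11,"ry":28.6,"rz":41},
  {"x":468,"y":-404,"z":75,"rx":-11,"ry":28.6,"rz":41},
  {"x":468,"y":-404,"z":75,"rx":-11,"ry":28.6,"rz":41},
  {"x":468,"y":-404,"z":75,"rx":-11,"ry":28.6,"rz":41},
], hand=0, squeeze=10)

```text
time: 2.8
tool_pos: [0.4828, 0.0448, 0.2166]
tool_rot: [-3.141, -0.524, -0.39]
contact_force: [0.2, -1.1, 0.6]
opening: 0.0002
grip_force: 0.0
```

```bash
python3 - <<'E'
from h import *
P={}
for n in ("wrist","scene","top"):
  p=read_camera(n)
  if n=="wrist": cv2.imwrite("pics/w.png",p["pixels"])
  for q in ("release_top","lid_edge","lid_hinge","box"):
    print(n,q,[(np.round(d["point"],4).tolist(),round(d["confidence"],2),proj(p,d["point"]).round().tolist()[0]) for d in mark_of(p,q)[:2]])
s=observe();print(s["tool_pos"],s["contact_force"])
step([.512,.030,.100],-.39,np.radians(30))
E
```

```text
wrist release_top []
wrist lid_edge [([0.5311, 0.0175, 0.0767], 0.89, [265.0, 223.0])]
wrist lid_hinge [([0.6369, -0.0204, 0.0744], 0.75, [258.0, 102.0])]
wrist box [([0.5653, 0.009, 0.0138], 0.71, [258.0, 200.0])]
scene release_top [([0.5143, 0.0259, 0.0864], 0.63, [244.0, 211.0]), ([0.5063, -0.1098, 0.0111], 0.61, [201.0, 199.0])]
scene lid_edge [([0.533, 0.0216, 0.0774], 0.92, [239.0, 218.0]), ([0.1622, -0.3107, 0.0511], 0.78, [204.0, 74.0])]
scene lid_hinge [([0.6298, -0.0183, 0.0773], 0.85, [203.0, 243.0]), ([0.2366, -0.313, 0.0397], 0.72, [190.0, 93.0])]
scene box [([0.1893, -0.3159, 0.0035], 0.85, [199.0, 90.0]), ([0.5649, 0.0074, 0.0134], 0.78, [228.0, 237.0])]
top release_top [([0.4766, 0.3498, 0.0134], 0.67, [141.0, 182.0])]
top lid_edge [([0.5365, 0.0204, 0.081], 0.83, [241.0, 157.0]), ([0.1669, -0.3155, 0.0447], 0.62, [353.0, 273.0])]
top lid_hinge [([0.6305, -0.0173, 0.0711], 0.78, [252.0, 128.0]), ([0.2306, -0.3152, 0.0407], 0.75, [352.0, 252.0])]
top box [([0.1873, -0.3175, -0.0011], 0.82, [350.0, 266.0])]
[0.4816 0.0417 0.2173] [-0.223   0.0607  0.0172]
tcp [0.4817 0.0425 0.1567] shift mm [-30.4412  -0.7554  52.3783] turn deg [ 0.1163  0.0128 -0.1554]
```

View pics/w.png

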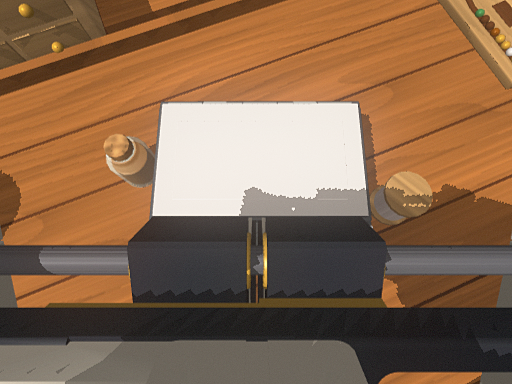

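Call:
arm_command([
  {"x":-7,"y":0,"z":14,"rx":0,"ry":0,"rz":0},
  {"x":-13,"y":0,"z":28,"rx":0,"ry":0,"rz":0},
  {"x":-20,"y":-1,"z":42,"rx":0,"ry":0,"rz":0},
  {"x":-26,"y":-1,"z":55,"rx":0,"ry":0,"rz":0},
  {"x":-26,"y":-1,"z":55,"rx":0,"ry":0,"rz":0},
  {"x":-26,"y":-1,"z":55,"rx":0,"ry":0,"rz":0},
])

```text
time: 4.15
tool_pos: [0.4866, 0.0409, 0.1566]
tool_rot: [3.141, -0.523, -0.392]
contact_force: [0.2, 0.8, 0.6]
opening: 0.0005
grip_force: 0.0
```

```bash
python3 - <<'E'
from h import *
p=read_camera("scene");c=p["pixels"][170:260,190:300];cv2.imwrite("pics/s1.png",cv2.resize(c,None,fx=6,fy=6,interpolation=cv2.INTER_CUBIC))
s=observe();print(s["tool_pos"],s["contact_force"]);step([.517,.028,.086],-.39,np.radians(30))
E
```

```text
[0.4868 0.0409 0.1571] [-0.0389  0.1974  0.5663]
tcp [0.4867 0.0405 0.1427] shift mm [-7.137   0.4555 12.4709] turn deg [ 0.0979 -0.0115 -0.1395]
```

View pics/s1.png

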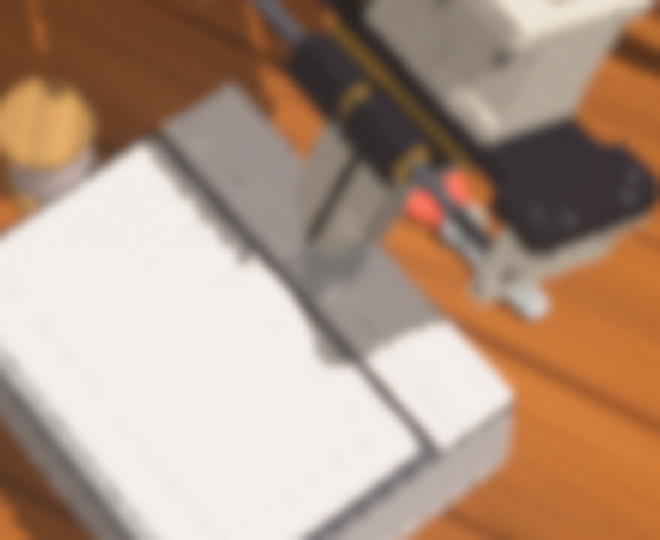

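Call:
arm_command([
  {"x":-2,"y":0,"z":3.5,"rx":0,"ry":0,"rz":0},
  {"x":-3,"y":0,"z":5.2,"rx":0,"ry":0,"rz":0},
  {"x":-4,"y":0,"z":7,"rx":0,"ry":0,"rz":0},
  {"x":-5,"y":0,"z":8.7,"rx":0,"ry":0,"rz":0},
  {"x":-5.5,"y":0,"z":9.5,"rx":0,"ry":0,"rz":0},
  {"x":-6,"y":0,"z":10.4,"rx":0,"ry":0,"rz":0},
  {"x":-6,"y":0,"z":10.4,"rx":0,"ry":0,"rz":0},
  {"x":-6,"y":0,"z":10.4,"rx":0,"ry":0,"rz":0},
])

```text
time: 5.0
tool_pos: [0.4879, 0.0433, 0.1478]
tool_rot: [3.135, -0.521, -0.393]
contact_force: [-0.6, -1.0, 2.1]
opening: 0.0005
grip_force: 1.0
```

```bash
python3 - <<'E'
from h import *
p=read_camera("scene")
print([(np.round(d["point"],4).tolist(),round(d["confidence"],2)) for d in mark_of(p,"lid_edge")[:2]])
F=[]
for i in range(4): read_camera("top");F.append(observe()["contact_force"])
print(np.mean(F,0),observe()["tool_pos"])
E
```

```text
[([0.1618, -0.3108, 0.0484], 0.86), ([0.5323, 0.0214, 0.0807], 0.68)]
[-0.7034 -1.1985  2.4421] [0.4878 0.0433 0.1477]
```

Call:
arm_command([
  {"x":-0.5,"y":0,"z":0.9,"rx":0,"ry":0,"rz":0},
  {"x":-1,"y":0,"z":1.7,"rx":0,"ry":0,"rz":0},
  {"x":-1.5,"y":0,"z":2.6,"rx":0,"ry":0,"rz":0},
  {"x":-2,"y":0,"z":3.5,"rx":0,"ry":0,"rz":0},
  {"x":-2.5,"y":0,"z":4.3,"rx":0,"ry":0,"rz":0},
  {"x":-2.5,"y":0,"z":4.3,"rx":0,"ry":0,"rz":0},
  {"x":-2.5,"y":0,"z":4.3,"rx":0,"ry":0,"rz":0},
])

```text
time: 6.0
tool_pos: [0.4884, 0.0445, 0.1442]
tool_rot: [3.132, -0.519, -0.393]
contact_force: [-0.8, -1.7, 3.9]
opening: 0.0005
grip_force: 1.8
```

```bash
cat > chk.py <<'E'
from h import *
p=read_camera("scene")
print([(np.round(d["point"],4).tolist(),round(d["confidence"],2)) for d in mark_of(p,"lid_edge")[:2]])
F=[]
for i in range(4): q=read_camera("top");F.append(observe()["contact_force"])
print([(np.round(d["point"],4).tolist(),round(d["confidence"],2)) for d in mark_of(q,"lid_edge")[:2]])
s=observe();print(np.mean(F,0),s["tool_pos"],s["tool_rot"],s["time"])
E
python3 chk.py
```

```text
[([0.1641, -0.3073, 0.0475], 0.94), ([0.5409, 0.0212, 0.1108], 0.89)]
[([0.5551, 0.0136, 0.1339], 0.89), ([0.1677, -0.3147, 0.0448], 0.78)]
[-0.9725 -1.9067  3.9126] [0.4884 0.0445 0.1442] [ 3.1318 -0.5193 -0.3928] 6.35
```

Call:
arm_command([
  {"x":2,"y":0,"z":-4,"rx":0,"ry":0,"rz":0},
  {"x":4,"y":0,"z":-8,"rx":0,"ry":0,"rz":0},
  {"x":3,"y":0,"z":-13,"rx":0,"ry":0,"rz":0},
  {"x":0,"y":0,"z":-18,"rx":0,"ry":0,"rz":0},
  {"x":0,"y":0,"z":-18,"rx":0,"ry":0,"rz":0},
  {"x":0,"y":0,"z":-18,"rx":0,"ry":0,"rz":0},
  {"x":0,"y":0,"z":-18,"rx":0,"ry":0,"rz":0},
])

```text
time: 7.05
tool_pos: [0.4802, 0.0482, 0.1597]
tool_rot: [3.132, -0.519, -0.393]
contact_force: [-0.7, -0.9, -0.0]
opening: 0.0003
grip_force: 0.0
```

```bash
python3 chk.py; python3 - <<'E'
from h import *
p=read_camera("scene");c=p["pixels"][150:270,180:320];cv2.imwrite("pics/s2.png",cv2.resize(c,None,fx=5,fy=5,interpolation=cv2.INTER_CUBIC))
o=np.array([.5655,.008,0]);e=np.array([.925,-.38,0])
for d,z in ((-.03,.142),(.075,.147),(.085,.147)): step(o+d*e+[0,0,z],-.39,np.radians(30))
E
```

```text
[([0.5742, 0.0046, 0.1629], 0.94), ([0.1629, -0.3124, 0.0482], 0.71)]
[([0.5807, 0.0034, 0.1674], 0.94), ([0.1675, -0.3155, 0.0475], 0.71)]
[-0.0638  0.2798 -0.3994] [0.4802 0.0481 0.1597] [ 3.1318 -0.5192 -0.3928] 7.4
tcp [0.5075 0.0319 0.1987] shift mm [ 46.583    4.7673 -18.2187] turn deg [ 0.64    0.254  -0.1395]
tcp [ 0.6046 -0.008   0.2037] shift mm [140.2285   3.9819  29.5327] turn deg [ 0.64    0.254  -0.1395]
tcp [ 0.6138 -0.0118  0.2037] shift mm [148.9108   3.9031  34.4938] turn deg [ 0.64    0.254  -0.1395]
```

View pics/s2.png

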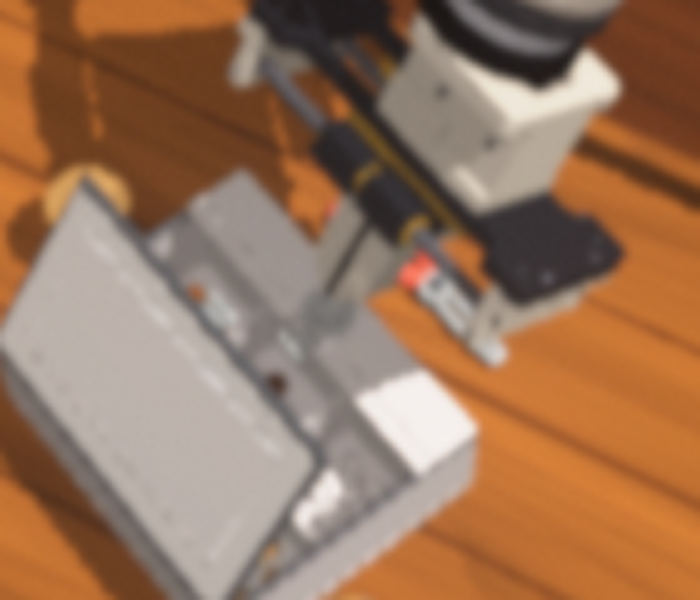

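Call:
arm_command([
  {"x":12,"y":1,"z":-8,"rx":0,"ry":0,"rz":0},
  {"x":24,"y":2,"z":-14,"rx":0,"ry":0,"rz":0},
  {"x":35,"y":3,"z":-18,"rx":0,"ry":0,"rz":0},
  {"x":46,"y":5,"z":-18,"rx":0,"ry":0,"rz":0},
  {"x":52,"y":5,"z":-15,"rx":0,"ry":0,"rz":0},
  {"x":58,"y":5,"z":-12,"rx":0,"ry":0,"rz":0},
  {"x":64,"y":5,"z":-9,"rx":0,"ry":0,"rz":0},
  {"x":70,"y":5,"z":-6,"rx":0,"ry":0,"rz":0},
  {"x":76,"y":4,"z":-3,"rx":0,"ry":0,"rz":0},
  {"x":82,"y":4,"z":0,"rx":0,"ry":0,"rz":0},
  {"x":88,"y":4,"z":3,"rx":0,"ry":0,"rz":0},
  {"x":94,"y":4,"z":6,"rx":0,"ry":0,"rz":0},
  {"x":100,"y":4,"z":9,"rx":0,"ry":0,"rz":0},
  {"x":100,"y":4,"z":9,"rx":0,"ry":0,"rz":0},
])

```text
time: 8.85
tool_pos: [0.5639, 0.009, 0.2018]
tool_rot: [3.132, -0.52, -0.393]
contact_force: [0.8, 0.1, 0.1]
opening: 0.0005
grip_force: 0.1
```

```bash
python3 chk.py; python3 - <<'E'
from h import *
p=read_camera("scene");c=p["pixels"][150:270,170:310];cv2.imwrite("pics/s3.png",cv2.resize(c,None,fx=5,fy=5,interpolation=cv2.INTER_CUBIC))
print([np.round(d["point"],3) for d in mark_of(p,"box")[:2]])
o=np.array([.5655,.008,0]);e=np.array([.925,-.38,0])
for d,z in ((.075,.147),(.085,.147)): step(o+d*e+[0,0,z],-.39,np.radians(30))
E
```

```text
[([0.6072, -0.0081, 0.173], 0.91), ([0.1617, -0.31, 0.0498], 0.74)]
[([0.1688, -0.3168, 0.0473], 0.79), ([0.6078, -0.0078, 0.1811], 0.76)]
[0.1872 0.2509 0.0716] [0.5627 0.0095 0.2016] [ 3.1317 -0.519  -0.3925] 9.2
[array([0.567, 0.01 , 0.014])]
tcp [ 0.6046 -0.008   0.2037] shift mm [40.3509  0.0216 20.6946] turn deg [ 0.6378  0.2539 -0.1296]
tcp [ 0.6138 -0.0118  0.2037] shift mm [49.0332 -0.0556 25.6558] turn deg [ 0.6378  0.2539 -0.1296]
```

View pics/s3.png

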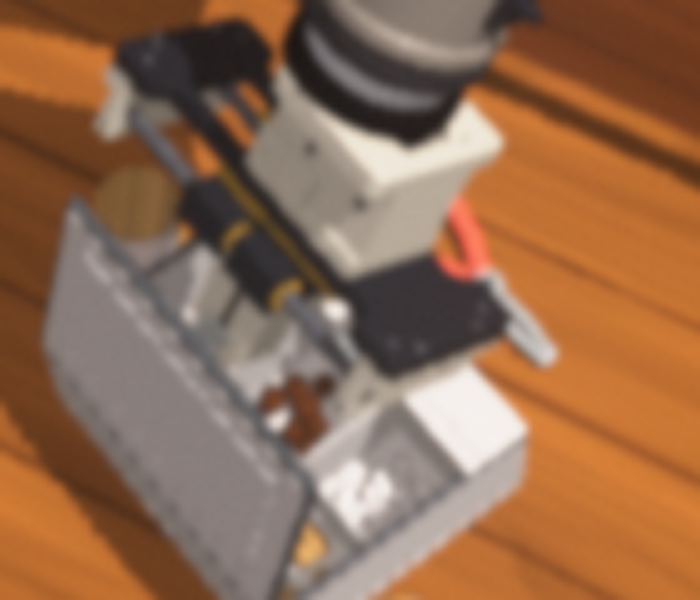

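Call:
arm_command([
  {"x":5,"y":0,"z":2.5,"rx":0,"ry":0,"rz":0},
  {"x":10,"y":0,"z":5,"rx":0,"ry":0,"rz":0},
  {"x":15,"y":0,"z":7.5,"rx":0,"ry":0,"rz":0},
  {"x":20,"y":0,"z":10,"rx":0,"ry":0,"rz":0},
  {"x":25,"y":0,"z":12.5,"rx":0,"ry":0,"rz":0},
  {"x":30,"y":0,"z":15,"rx":0,"ry":0,"rz":0},
  {"x":34,"y":0,"z":17,"rx":0,"ry":0,"rz":0},
  {"x":38,"y":0,"z":19,"rx":0,"ry":0,"rz":0},
  {"x":41,"y":0,"z":21,"rx":0,"ry":0,"rz":0},
  {"x":43,"y":0,"z":22,"rx":0,"ry":0,"rz":0},
  {"x":43,"y":0,"z":22,"rx":0,"ry":0,"rz":0},
  {"x":43,"y":0,"z":22,"rx":0,"ry":0,"rz":0},
  {"x":43,"y":0,"z":22,"rx":0,"ry":0,"rz":0},
])

```text
time: 10.6
tool_pos: [0.6073, -0.0092, 0.2039]
tool_rot: [3.132, -0.519, -0.393]
contact_force: [0.5, -0.5, 0.1]
opening: 0.0004
grip_force: 0.0
```

```bash
python3 chk.py
```

```text
[([0.1623, -0.3104, 0.0464], 0.91), ([0.6619, -0.0271, 0.1731], 0.8)]
[([0.662, -0.0322, 0.1798], 0.92), ([0.1653, -0.3134, 0.0457], 0.87)]
[ 0.2076 -0.1162  0.2575] [ 0.6074 -0.0092  0.2039] [ 3.1318 -0.5193 -0.3927] 10.95
```

Call:
arm_command([
  {"x":-5,"y":0,"z":-3,"rx":0,"ry":0,"rz":0},
  {"x":-15,"y":0,"z":-9,"rx":0,"ry":0,"rz":0},
  {"x":-30,"y":0,"z":-17,"rx":0,"ry":0,"rz":0},
  {"x":-45,"y":0,"z":-26,"rx":0,"ry":0,"rz":0},
  {"x":-60,"y":0,"z":-40,"rx":0,"ry":0,"rz":0},
  {"x":-70,"y":0,"z":-60,"rx":0,"ry":0,"rz":0},
  {"x":-80,"y":0,"z":-80,"rx":0,"ry":0,"rz":0},
  {"x":-80,"y":0,"z":-80,"rx":0,"ry":0,"rz":0},
  {"x":-80,"y":0,"z":-80,"rx":0,"ry":0,"rz":0},
  {"x":-80,"y":0,"z":-80,"rx":0,"ry":0,"rz":0},
])

```text
time: 11.95
tool_pos: [0.5071, 0.0332, 0.2333]
tool_rot: [3.132, -0.519, -0.393]
contact_force: [-0.0, -0.0, -0.8]
opening: 0.0004
grip_force: 0.0
```

```bash
python3 chk.py; python3 - <<'E'
from h import *
p=read_camera("scene");c=p["pixels"][130:290,150:350];cv2.imwrite("pics/s4.png",cv2.resize(c,None,fx=3.5,fy=3.5,interpolation=cv2.INTER_CUBIC))
for q in ("box","release_top"): print([np.round(d["point"],3) for d in mark_of(p,q)[:2]])
E
```

```text
[([0.6599, -0.0282, 0.1758], 0.59), ([0.163, -0.3104, 0.0463], 0.59)]
[([0.6624, -0.0311, 0.1749], 0.93), ([0.1693, -0.3143, 0.0468], 0.76)]
[ 0.2161  0.101  -0.1133] [0.507  0.0331 0.2333] [ 3.1316 -0.5188 -0.3929] 12.3
[array([ 0.189, -0.314,  0.002]), array([0.569, 0.009, 0.014])]
[array([0.515, 0.028, 0.084])]
```

View pics/s4.png

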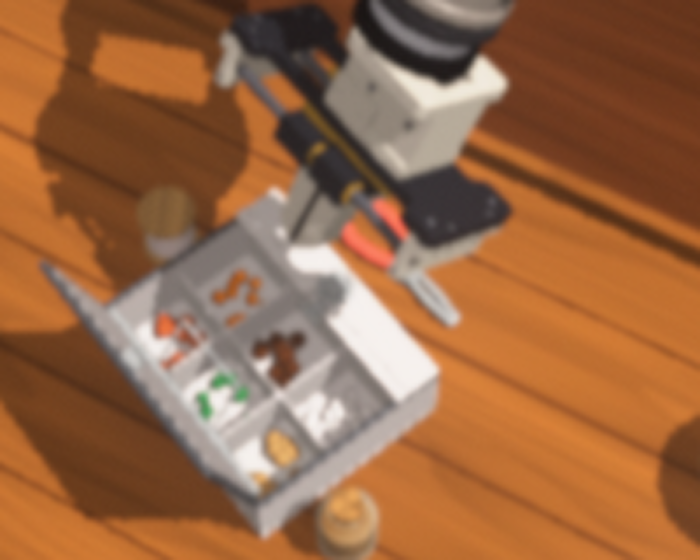

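The lid now leans back wide open. In the picture its rim runs from about (45,265) to (265,530), the button is up at (325,290), and the fingers are clear of everything.

```bash
python3 -c "
from cell import *
print(hand_in())"
```

```text
the job is handed in; nothing more can be done
None
```

The box is open and the job is handed in: I pressed the button, pushed the lid back onto its stop (about 1.85 rad, judged from the cameras), and withdrew the arm at about 12 s; `hand_in()` returned no verdict.

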